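# Shut the screened box and hold the bonding probe on its test stud

### The arm

A 7-joint arm with a two-finger parallel gripper is mounted at the origin on a cart in front of the work surface, level with it; the furniture and walls round the work are solid. World frame = base frame: x ahead of the robot, y to its left, z up, the work surface at z = 0. Lengths are in m, angles in rad, forces in N, time in s.
With the tool pointing down it reaches from about 0.425 to 0.925 m from the base axis. Payload 6.8 kg.
Tool frame: the origin (TCP) lies midway between the tips of the shut fingers; the grasp point (between the pads) lies r.grip_point_offset behind it (r.grip_point_offset is the distance from the TCP to the grasp point, in m); z points along the fingers, y is the direction in which the jaws open and shut (so a half turn about z gives the same grasp; the last joint's range is limited). The gripper opens to 85 mm and grips with 20 to 120 N. Pads are 22 mm wide; open, the fingers measure 114 mm over their backs; the gripper's body (76 mm by 85 mm) begins 54 mm behind the grasp point. The pads swing forward as they close: fully open they stand 13 mm farther back than shut.
Start: joints at [-1.405, 0.477, 0.022, 1.555, -0.011, 1.109, -0.083], TCP at [0.183, 0.65, 0.231] pointing down, gripper open.
Joint ranges: [-2.96, 2.96], [-0.34, 2.1], [-1.41, 1.46], [0.24, 2.44], [-1.37, 4.51], [0.17, 1.92], [-2.96, 2.96]. Speed limits (rad/s): [2.39, 2.39, 3.14, 3.14, 3.14, 3.14, 3.14].

### API

Orientations are given as a rotation vector (axis times angle).
In Python, from bench import r gives the robot as it stands. The module is installed in compiled form; this text tells all that it offers.
- The arm moves only by the tool play_rows, never from a script. Its argument "deltas" is a list of rows, each a list of 3 entries, a list of its own where there are three numbers: the finger opening in mm, from 0 to 85.4, then the shift along the tool's x, y, z in mm, then the turn, a rotation vector about the tool's x, y, z in rad. A call has 1 to 8 rows; each row is the pose to reach, as a shift and turn from the pose measured when the call began, along the tool's axes at that moment; what a row does not reach only later rows make up. A row lasts 1/8 s, in which the tool goes at most 62.5 mm and 10.7 degrees, less where a joint would pass 70% of its speed; a pose out of reach is approached as far as the arm can. A call with a gripper value outside its range is refused whole. The fingers move at their own pace and stop on an object; "squeeze" is the grip in N (left out, the last holds). Time passes only in rows, so rows that repeat a pose let the fingers close. It gives the time, the measured TCP pose, the force and the opening at its end, in the units of the state.
- r.get_obs(): the state, without advancing time (a new reading comes with each control period).
- r.grab_frame(name): name is "scene" or "top" or "wrist"; returns (picture, depth): 480x640x3 uint8, red, green, blue; 480x640 float32, m along the optical axis (not along the pixel's ray), 0 where there is no reading.
- r.camera_model(name): a dict with "mtx" (3x3 intrinsics, pixels), "D" ([k1, k2, p1, p2, k3] as OpenCV has them; the pictures are not rectified), "rvec" (rotation vector, rad) and "tvec" (3), from world to camera coordinates, as OpenCV has them; the wrist camera has in their place "T_tool_cam" (4x4, takes a point from camera to tool coordinates, whose origin is the TCP and whose axes are the flange's). Camera axes: x right, y down, z forward; pixel columns grow to the right and rows downward; lengths in m; the calibration is good to about 2 mm. A picture is of the moment at which its call begins: read the wrist's pose just before it. camera_model takes no time and is no camera call.
- r.hand_in(): hands the job in, once; it reports no verdict.
The state is a dict: "clock": time; "joints": joint angles; "qvel": joint speeds; "tau": joint torques, N m; "tcp_pos": TCP position; "orientation": TCP orientation; "contact_force": force on the tool from outside, world axes, zero at the start; "moment": the same for the moment, N m; "grip_width": finger opening in m.
Only numpy, scipy, OpenCV 4.12 (cv2) and the standard library are available. Lean on these libraries where they do the work, as an engineer would, in place of code of your own. Each camera call takes 0.05 s, during which the arm holds its last target. There are 200 camera calls.

### The job

First swing the open lid of the sloping metal box fully shut, so that the tab on its front edge drops behind the box's front rim. Then take the hand probe out of its stand and set its spring tip on the middle of the round test stud on the lid, the probe square to the sloping lid, pressed lightly so that the tip is about half pushed in and never hard. Finish while still holding it there in the gripper, steady and with the lid shut, and leave the other things on the bench where they stand.

Things in the scene. Friction and masses are not known exactly. Their poses are not given: they have to be found in the camera images.
- case: Fixed grey sheet-metal box, 129 deep (its x) x 170 wide (its y) mm; open top slopes down to the front, front wall 54 mm and rear wall 94 mm high. Origin: centre of its underside on the bench; its front faces its own -x, z up. Carries the lid.
- lid (a joint): Lid angle, rad: 0 shut, grows as it opens (max 1.8; starts 1.2 to 1.65). Plate 135 (hinge to front edge) x 170 x 4 mm, hinged on top of the rear wall; at q it rises q - 0.30 rad above level from hinge to front, so shut it slopes 0.30 down to the front. Stiff hinge (0.25 N m friction): stays where left, push fully home. Tab under its front edge, 80 mm wide, 14 deep, drops inside the front wall.
- case_hinge (a point): Point on the hinge line, in the middle of the box's width, on the plane of the lid's underside; axes as case, the hinge line is its y.
- lid_push (a point): Point on the outer face of the lid, on its middle line, 105 mm from the hinge, a free place to push on; axes x from front edge to hinge, y along the hinge, z out of the lid's outer face. Moves with the lid.
- lid_spot (a point): Marked spot: middle of the flat top of the round steel stud (18 mm across, 2 mm proud of the lid, dark ring round it), 65 mm from the hinge, 45 mm to the +y side of the lid's middle (left, seen from the robot, lid shut). The square pad on the other side is not it. Axes as lid_push: z is the lid's outward normal. Moves with the lid.
- stand: Fixed square plastic block, 64 x 64 x 60 mm high on an 80 mm foot, with an upright 17 mm hole through its middle. Origin: centre of its underside.
- probe: Hand probe standing tip down in the stand, 0.08 to 0.17 kg. z: its long axis, away from the tip. Origin: lower end of the rigid steel sleeve (14 mm across, z 0 to 42 mm); flange 27 mm across, z 42 to 46, rests on the stand's top; round black grip 22 mm across, z 46 to 104, then a cap to 108. Lift it over 60 mm straight up to clear the stand.
- plunger (a joint): How far the probe's spring tip is pushed in, in m: 0 = fully out, 0.010 = bottomed. The spring takes 0.6 N per mm, so half in is 3 N.
- probe_tip (a point): End of the round brass spring tip (6 mm across), 12 mm below the probe's origin on its axis when fully out; moves with the tip.
- rinse_bottle: White bottle, 60 x 60 x 125 mm, loose bystander. Origin: centre of its underside.
- timer: Small bench timer in front of the box, 58 x 68 x 18 mm, loose bystander. Origin: centre of its underside.
- tape_roll: Roll of tape lying flat to the right of the box, 53 mm across, 19 mm high, loose bystander. Origin: centre of its underside.
- vial_1: Small capped brown vial standing upright, 12 x 12 x 32 mm, loose bystander. Origin: centre of its underside.
Things that resemble listed ones, but are neither listed nor needed, are in the scene too. There is more than one size of the stand; the one meant has the size given above.

How it is judged:
On the way, in this order (a step that is already met when the one before it is completed fails the run):
1. the lid is shut, with the probe still in its stand (value of joint lid below 0.04 rad and distance of probe from where it was at the start of the episode below 0.03 m), for 0.3 s.
2. the probe has been lifted out of the stand by the gripper (height (world z) of probe_tip above 0.06 m and contact force between the fingers and probe above 1 N), for 0.1 s.
At the end, for the whole second after the job is handed in: Lid shut (under 0.04 rad); the probe, held in the gripper, clear of its stand and steady (under 0.02 m/s), has its tip within 6 mm of the stud's middle, its axis within 0.14 rad of the lid's normal, the tip pushed in 2 to 8 mm, pressing with 0.8 to 7 N (value of joint lid below 0.04 rad and distance between probe_tip and lid_spot below 0.006 m and angle between the z axis of probe and the z axis of lid_spot, either way round below 0.14 rad and value of joint plunger between 0.002 and 0.008 m and contact force between probe and case between 0.8 and 7 N and contact force between the fingers and probe above 1 N and contact force between probe and stand below 0.1 N and linear speed of probe below 0.02 m/s); the arm keeps its last pose, push and grip.
It fails at once if the probe is pressed hard on the box (over 12 N) (contact force between probe and case above 12 N).
It fails at once if a bystander (bottle, timer, tape roll, vial) is displaced by more than 3 cm (distance of any of rinse_bottle, timer, tape_roll, vial_1 from where it was at the start of the episode above 0.03 m).
It also fails if it takes over 64 s, if anything falls off the work surface, if the arm or the gripper's body presses on something with over 40 N, if the wrist force passes 120 N, or if a joint passes its speed limit or range.

## Working session

There is one attempt and no reset: what is moved stays moved. The work goes in short steps, Python scripts to look and compute and a tool call to move; the robot and the scene stay as the last step left them, time stands still between calls to the robot, and variables do not carry over. Pictures are saved under pics/ and viewed, about 8 in all and at most 12, crops included, and the job is handed in when it is done.

Besides the shell and the picture viewer there is one more tool, called after "Call:" as name(argument=value, ...), one argument or row to a line, values as JSON. play_rows: Moves the arm, as the interface text tells. Its arguments: {"type":"object","properties":{"deltas":{"type":"array"},"squeeze":{"type":"number"}},"required":["deltas"]}

```bash
mkdir -p pics
cat > h.py <<'E'
import numpy as np, cv2
from scipy.spatial.transform import Rotation as R
from bench import r
def cam(n):
    m=r.camera_model(n); K=np.array(m["mtx"],float); D=np.array(m["D"],float)
    if n=="wrist":
        o=r.get_obs(); T=np.eye(4); T[:3,:3]=R.from_rotvec(o["orientation"]).as_matrix(); T[:3,3]=o["tcp_pos"]
        W=T@np.array(m["T_tool_cam"])
    else:
        W=np.eye(4); A=R.from_rotvec(np.ravel(m["rvec"])).as_matrix(); W[:3,:3]=A.T; W[:3,3]=-A.T@np.ravel(m["tvec"])
    return K,D,W   # W: camera to world
def ray(c,uv):
    K,D,W=c; p=cv2.undistortPoints(np.array(uv,float).reshape(-1,1,2),K,D).reshape(-1,2)
    return np.c_[p,np.ones(len(p))]@W[:3,:3].T, W[:3,3]
def onz(c,uv,z):
    d,o=ray(c,uv); return o+d*((z-o[2])/d[:,2])[:,None]
def cloud(c,depth):
    v,u=np.mgrid[:480,:640]; d,o=ray(c,np.c_[u.ravel(),v.ravel()]); P=o+d*depth.reshape(-1,1)
    P[depth.ravel()==0]=np.nan; return P.reshape(480,640,3)
def grab(n,save=None):
    c=cam(n); im,de=r.grab_frame(n)
    if save: cv2.imwrite("pics/"+save,im[:,:,::-1])
    return c,im,de,cloud(c,de)
E
python3 - <<'E'
from h import *
for n in("scene","top"):
    c,im,de,P=grab(n,n+"0.png"); np.savez(n+"0.npz",im=im,P=P); print(n,c[2].round(3))
o=r.get_obs(); print(o, r.grip_point_offset, r.camera_model("wrist")["T_tool_cam"])
E
```

```text
scene [[-0.891 -0.342  0.298  0.237]
 [-0.454  0.655 -0.604  0.587]
 [ 0.011 -0.673 -0.739  0.75 ]
 [ 0.     0.     0.     1.   ]]
top [[-0.    -0.98   0.197  0.303]
 [-1.    -0.002 -0.01   0.025]
 [ 0.01  -0.197 -0.98   1.156]
 [ 0.     0.     0.     1.   ]]
{'clock': 0.1, 'joints': array([-1.40512406,  0.47770329,  0.0223642 ,  1.55635537, -0.01147334,
        1.109284  , -0.08314349]), 'qvel': array([ 0.0023503 , -0.0019601 , -0.00011812, -0.00330926, -0.00191229,
       -0.00156539,  0.00055522]), 'tau': array([ 4.30620887e-03, -5.97766578e+01,  1.61335699e+00, -2.81955224e+01,
        1.27759666e-02,  5.07071265e-03, -4.37924641e-06]), 'tcp_pos': array([0.18238414, 0.64934319, 0.23043167]), 'orientation': array([-4.28736772e-01, -3.11212760e+00,  2.54470791e-03]), 'contact_force': array([-0.55774372,  0.25011944, -0.26602261]), 'moment': array([ 0.00836965, -0.05896431, -0.00221358]), 'grip_width': 0.08543586865811965} 0.0187 [[-1.35465745e-03 -9.48608141e-01 -3.16450247e-01  8.20905114e-02]
 [ 9.99998736e-01 -1.02149707e-03 -1.21869174e-03 -2.24645877e-04]
 [ 8.32807910e-04 -3.16451498e-01  9.48608326e-01 -1.42987536e-01]
 [ 0.00000000e+00  0.00000000e+00  0.00000000e+00  1.00000000e+00]]
```

View pics/scene0.png

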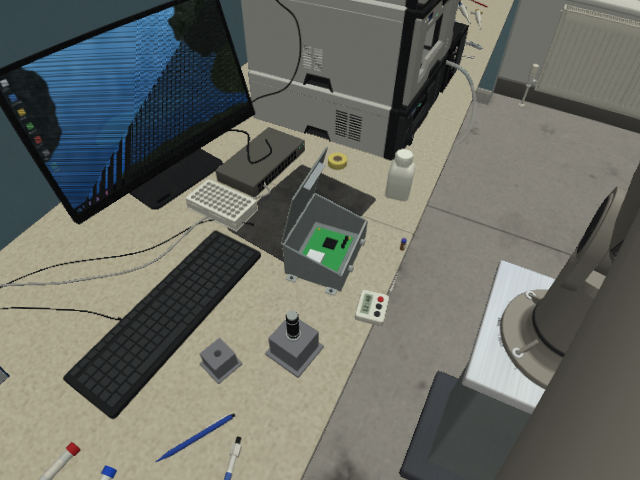

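View pics/top0.png

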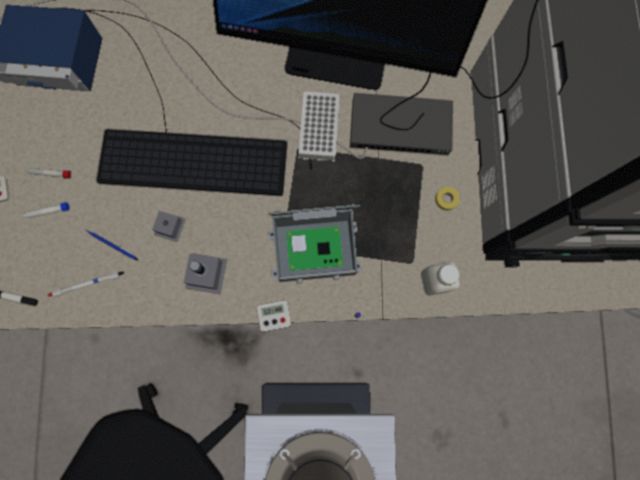

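The scene picture shows the case with its open lid at (325,240) and the probe standing in the larger stand at (293,340). The small stand without a probe is at (220,358), the timer at (372,307) and the vial at (403,244). In the top picture the case is at (315,248), the probe cap at (197,267) and the timer at (273,316).

Run:
```python
from h import *
t=np.load("top0.npz"); s=np.load("scene0.npz")
P=t["P"]; Q=s["P"]
# rough spots
for n,uv in dict(case=(315,248),stand=(213,275),cap=(197,267),timer=(273,316),vial=(357,315),bottle=(447,275),tape=(447,198),board=(320,125)).items():
    print(n,P[uv[1],uv[0]].round(3))
print("bench z",np.nanmedian(P[180:190,430:435,2]) , P[300,150].round(3))
# box points
c=P[248,315]
A=np.concatenate([P.reshape(-1,3),Q.reshape(-1,3)]);
A=A[np.isfinite(A).all(1)]
src=lambda X,lo,hi,z0,z1: X[(X[:,0]>lo[0])&(X[:,0]<hi[0])&(X[:,1]>lo[1])&(X[:,1]<hi[1])&(X[:,2]>z0)&(X[:,2]<z1)]
for nm,X in(("top",P.reshape(-1,3)),("scene",Q.reshape(-1,3))):
    X=X[np.isfinite(X).all(1)]
    L=src(X,c[:2]-[.02,.15],c[:2]+[.2,.15],.115,.3)
    print(nm,"lid pts",len(L)); 
    if len(L)>30:
        print(L.min(0).round(3),L.max(0).round(3)); m=L.mean(0); w,v=np.linalg.eigh(np.cov((L-m).T)); print(m.round(3),"n",v[:,0].round(3),np.sqrt(w).round(4))
# case outline from top: mask z>.035 below lid
for zl in((.045,.06),(.06,.08),(.08,.1)):
    X=src(A,c[:2]-.15,c[:2]+.15,*zl); print(zl,len(X),X.min(0).round(3),X.max(0).round(3), cv2.minAreaRect(X[:,:2].astype(np.float32)))
b=P[275,213]
X=src(P.reshape(-1,3),b[:2]-.08,b[:2]+.08,.05,.07); print("stand top",len(X),cv2.minAreaRect(X[:,:2].astype(np.float32)),np.median(X[:,2]))
for X in(P,Q):
    X=src(X.reshape(-1,3),b[:2]-.08,b[:2]+.08,.118,.15); print("cap",len(X),X.mean(0).round(4),X[:,:2].min(0),X[:,:2].max(0))
im=t["im"]; cv2.imwrite("pics/top0c.png",cv2.resize(im[180:340,150:390],None,fx=3.3,fy=3.3,interpolation=cv2.INTER_CUBIC)[:,:,::-1])
```

```text
case [0.509 0.01  0.014]
stand [0.442 0.226 0.062]
cap [0.45  0.247 0.125]
timer [0.358 0.101 0.015]
vial [ 0.36  -0.08   0.031]
bottle [ 0.435 -0.254  0.12 ]
tape [ 0.63  -0.296 -0.001]
board [ 0.799 -0.002  0.02 ]
bench z -0.002006648647770115 [0.393 0.376 0.001]
top lid pts 594
[ 0.526 -0.069  0.118] [0.572 0.099 0.231]
[0.541 0.016 0.215] n [0.966 0.089 0.241] [0.0053 0.0188 0.0396]
scene lid pts 932
[ 0.528 -0.068  0.115] [0.575 0.104 0.229]
[0.549 0.034 0.187] n [0.965 0.076 0.252] [0.0036 0.0379 0.0465]
(0.045, 0.06) 1274 [ 0.435 -0.08   0.045] [0.577 0.102 0.06 ] ((0.5075843334197998, 0.011972151696681976), (0.1322806179523468, 0.17238487303256989), 5.305712699890137)
(0.06, 0.08) 916 [ 0.455 -0.076  0.06 ] [0.577 0.103 0.08 ] ((0.5165882110595703, 0.012604884803295135), (0.11063766479492188, 0.1741930991411209), 4.53803014755249)
(0.08, 0.1) 600 [ 0.518 -0.072  0.08 ] [0.58  0.103 0.1  ] ((0.5496582984924316, 0.015353724360466003), (0.05114786699414253, 0.1737014651298523), 4.523529529571533)
stand top 772 ((0.4531012773513794, 0.25309526920318604), (0.06347741931676865, 0.06451961398124695), 80.53828430175781) 0.059492167233771376
cap 83 [0.4524 0.2524 0.1243] [0.44214083 0.24393959] [0.46259518 0.26240383]
cap 126 [0.4538 0.2555 0.1243] [0.44454164 0.24428687] [0.46529515 0.26487847]
```

View pics/top0c.png

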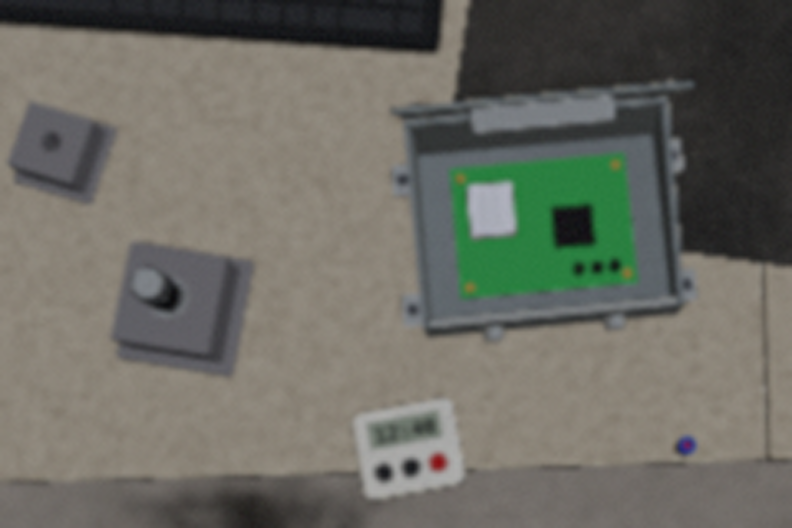

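The yaw is about 0.085 rad, the lid angle q is about 1.62 and the probe axis is near (0.453, 0.254). I'll write a helper that turns a world target into a move delta, then set out for the back of the lid.

```bash
cat >> h.py <<'E'
YAW=0.085; CX=np.array([np.cos(YAW),np.sin(YAW),0]); CY=np.array([-np.sin(YAW),np.cos(YAW),0]); H=np.array([.5076,.012,.094])+.0645*CX
def ori(tilt=0,yaw=YAW):   # tool x = -case x, y = case y, z down; tilt>0 leans tool z towards +case x
    B=np.column_stack([[-np.cos(yaw),-np.sin(yaw),0],[-np.sin(yaw),np.cos(yaw),0],[0,0,-1]])
    return B@R.from_rotvec([0,-tilt,0]).as_matrix()
def delta(pos,M):
    o=r.get_obs(); A=R.from_rotvec(o["orientation"]).as_matrix()
    return (A.T@(np.array(pos)-o["tcp_pos"])*1e3).round(1).tolist(), R.from_matrix(A.T@M).as_rotvec().round(3).tolist()
E
python3 - <<'E'
from h import *
print(ori(.3)[:,2])
P=np.concatenate([np.load("top0.npz")["P"].reshape(-1,3),np.load("scene0.npz")["P"].reshape(-1,3)])
for x0 in np.arange(.58,1.0,.05):
    m=(P[:,0]>x0)&(P[:,0]<x0+.05)&(abs(P[:,1])<.2); print(round(x0,2),np.nanpercentile(P[m,2],[50,99.5]).round(3))
print(H)
for p in ([.4,.33,.33],[.64,.02,.33],[.64,.02,.20]): print(delta(p,ori()))
E
```

```text
[ 0.29445328  0.02508898 -0.95533649]
0.58 [0.001 0.007]
0.63 [0.004 0.023]
0.68 [0.005 0.036]
0.73 [0.019 0.046]
0.78 [0.02  0.049]
0.83 [0.012 0.05 ]
0.88 [0.    0.076]
0.93 [0.082 0.222]
0.98 [0.159 0.373]
[0.57186713 0.0174759  0.094     ]
([-295.9, -248.8, -99.1], [-0.002, -0.0, -0.359])
([-610.8, -482.3, -98.7], [-0.002, -0.0, -0.359])
([-610.7, -482.1, 31.3], [-0.002, -0.0, -0.359])
```

Call:
play_rows(
  deltas=[
    [0,[-30,-25,-60],[0,0,-0.1]],
    [0,[-75,-60,-99],[0,0,-0.2]],
    [0,[-125,-102,-99],[0,0,-0.3]],
    [0,[-175,-140,-99],[0,0,-0.36]],
    [0,[-225,-180,-99],[0,0,-0.36]],
    [0,[-275,-220,-99],[0,0,-0.36]],
    [0,[-325,-260,-99],[0,0,-0.36]],
    [0,[-375,-300,-99],[0,0,-0.36]],
  ],
)

```text
clock: 1.1
tcp_pos: [0.4506, 0.2746, 0.3298]
orientation: [0.135, -3.138, 0.003]
contact_force: [0.1, 0.4, -0.5]
grip_width: 0.0004
```

Run:
```python
from h import *
print(r.get_obs()["joints"].round(2))
for p in ([.64,.02,.33],[.63,.02,.19]): print(delta(p,ori()))
```

```text
[-0.83  0.15  0.18  1.79 -0.03  1.21  1.02]
([-166.7, -270.0, 0.1], [-0.002, -0.001, 0.001])
([-156.8, -268.9, 140.1], [-0.002, -0.001, 0.001])
```

Call:
play_rows(
  deltas=[
    [0,[-30,-48,0],[0,0,0]],
    [0,[-60,-96,0],[0,0,0]],
    [0,[-90,-144,0],[0,0,0]],
    [0,[-120,-192,0],[0,0,0]],
    [0,[-145,-235,0],[0,0,0]],
    [0,[-167,-269,0],[0,0,0]],
    [0,[-167,-269,50],[0,0,0]],
    [0,[-160,-269,95],[0,0,0]],
  ],
)

```text
clock: 2.1
tcp_pos: [0.6333, 0.0196, 0.2333]
orientation: [0.134, -3.138, 0.003]
contact_force: [0.6, 0.6, -1.0]
grip_width: 0.0005
```

Run:
```python
from h import *
print(r.get_obs()["joints"].round(2))
d=.105
for a in [1.318,1.2,1.05,.9,.75,.6,.45,.3,.15,0,-.1,-.2,-.3]:
    f=H-d*np.cos(a)*CX+.004*np.sin(a)*CX; f[2]+=d*np.sin(a)+.004*np.cos(a)
    f+= CX*.011*np.clip(a/.3,-1,1)
    print(a,f.round(3),delta(f,ori()))
```

```text
[-0.39  0.42  0.36  1.68 -0.16  1.07  1.67]
1.318 [0.561 0.017 0.197] ([72.7, 3.2, 36.7], [-0.002, -0.001, 0.0])
1.2 [0.549 0.015 0.193] ([84.7, 3.2, 40.1], [-0.002, -0.001, 0.0])
1.05 [0.534 0.014 0.187] ([99.1, 3.2, 46.3], [-0.002, -0.001, 0.0])
0.9 [0.521 0.013 0.179] ([112.5, 3.2, 54.7], [-0.002, -0.001, 0.0])
0.75 [0.509 0.012 0.168] ([124.4, 3.2, 64.9], [-0.002, -0.001, 0.0])
0.6 [0.499 0.011 0.157] ([134.7, 3.2, 76.9], [-0.002, -0.001, 0.0])
0.45 [0.49  0.011 0.143] ([143.1, 3.3, 90.2], [-0.002, -0.001, 0.0])
0.3 [0.484 0.01  0.129] ([149.4, 3.3, 104.6], [-0.002, -0.001, 0.0])
0.15 [0.474 0.009 0.114] ([159.0, 3.3, 119.8], [-0.002, -0.001, 0.0])
0 [0.467 0.009 0.098] ([166.3, 3.4, 135.5], [-0.002, -0.001, 0.0])
-0.1 [0.464 0.008 0.087] ([169.8, 3.4, 146.0], [-0.002, -0.001, 0.0])
-0.2 [0.461 0.008 0.077] ([172.3, 3.4, 156.4], [-0.002, -0.001, 0.0])
-0.3 [0.46  0.008 0.067] ([173.7, 3.4, 166.7], [-0.002, -0.001, 0.0])
```

Call:
play_rows(
  deltas=[
    [0,[20,3,37],[0,0,0]],
    [0,[60,3,37],[0,0,0]],
    [0,[85,3,40],[0,0,0]],
    [0,[99,3,46],[0,0,0]],
    [0,[112,3,55],[0,0,0]],
    [0,[124,3,65],[0,0,0]],
    [0,[135,3,77],[0,0,0]],
    [0,[143,3,90],[0,0,0]],
  ],
)

```text
clock: 3.1
tcp_pos: [0.4896, 0.0102, 0.1424]
orientation: [0.134, -3.137, 0.003]
contact_force: [1.5, -0.6, -0.2]
grip_width: -0.0001
```

Run:
```python
from h import *
d=.105
for a in [.45,.3,.15,0,-.1,-.2,-.3]:
    f=H-d*np.cos(a)*CX+.004*np.sin(a)*CX; f[2]+=d*np.sin(a)+.004*np.cos(a)
    f+= CX*.011*np.clip(a/.3,-1,1)
    print(a,f.round(3),delta(f,ori()))
c,im,de,P=grab("scene","scene1.png"); cv2.imwrite("pics/scene1c.png",im[100:350,200:480,::-1])
```

```text
0.45 [0.49  0.011 0.143] ([-0.8, 0.3, -0.9], [-0.002, -0.002, 0.0])
0.3 [0.484 0.01  0.129] ([5.5, 0.3, 13.5], [-0.002, -0.002, 0.0])
0.15 [0.474 0.009 0.114] ([15.0, 0.3, 28.8], [-0.002, -0.002, 0.0])
0 [0.467 0.009 0.098] ([22.3, 0.4, 44.4], [-0.002, -0.002, 0.0])
-0.1 [0.464 0.008 0.087] ([25.8, 0.4, 54.9], [-0.002, -0.002, 0.0])
-0.2 [0.461 0.008 0.077] ([28.3, 0.4, 65.4], [-0.002, -0.002, 0.0])
-0.3 [0.46  0.008 0.067] ([29.7, 0.4, 75.6], [-0.002, -0.002, 0.0])
```

View pics/scene1c.png

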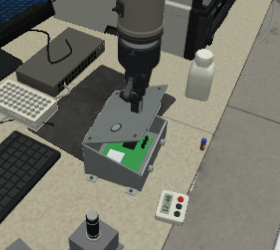

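The crop shows the fingertips on the lid's outer face and the lid about half closed. The stud is at crop (115,128). I'll keep pushing.

Call:
play_rows(
  deltas=[
    [0,[6,0,14],[0,0,0]],
    [0,[15,0,29],[0,0,0]],
    [0,[22,0,44],[0,0,0]],
    [0,[26,0,55],[0,0,0]],
    [0,[28,0,65],[0,0,0]],
    [0,[29,0,71],[0,0,0]],
    [0,[30,0,76],[0,0,0]],
    [0,[30,0,77],[0,0,0]],
  ],
)

```text
clock: 4.15
tcp_pos: [0.4578, 0.0073, 0.0646]
orientation: [0.133, -3.134, 0.003]
contact_force: [-4.9, -0.0, 19.9]
grip_width: -0.0004
```

```bash
cat >> h.py <<'E'
N=-np.sin(.3)*CX+np.array([0,0,np.cos(.3)]); U=-np.cos(.3)*CX-np.array([0,0,np.sin(.3)])
S=H+.065*U+.045*CY+.006*N
E
python3 - <<'E'
from h import *
print(S,N,delta(S+.1*N,ori(.3)))
E
```

```text
[0.50440734 0.05689102 0.08052321] [-0.29445328 -0.02508898  0.95533649] ([-20.6, 45.3, -111.6], [-0.002, -0.305, 0.0])
```

Call:
play_rows(
  deltas=[
    [0,[0,0,0.5],[0,0,0]],
    [0,[0,0,0],[0,0,0]],
    [0,[0,10,-40],[0,-0.1,0]],
    [0,[-10,30,-80],[0,-0.2,0]],
    [0,[-21,45,-111],[0,-0.3,0]],
    [0,[-21,45,-111],[0,-0.305,0]],
    [0,[-21,45,-111],[0,-0.305,0]],
  ],
)

```text
clock: 5.03
tcp_pos: [0.4747, 0.0538, 0.1748]
orientation: [-0.121, 2.841, 0.016]
contact_force: [0.1, -0.5, -0.0]
grip_width: -0.0002
```

Run:
```python
from h import *
o=r.get_obs(); print(o["joints"].round(2),abs(o["qvel"]).max(),delta(S+.1*N,ori(.3)))
c,im,de,P=grab("wrist","wrist1.png"); np.savez("w1.npz",im=im,P=P,K=c[0],D=c[1],W=c[2])
```

```text
[-0.65  0.08  0.39  2.3   0.06  0.47  1.34] 0.022420196830546628 ([-0.6, 0.5, -1.1], [-0.002, -0.002, 0.001])
```

View pics/wrist1.png

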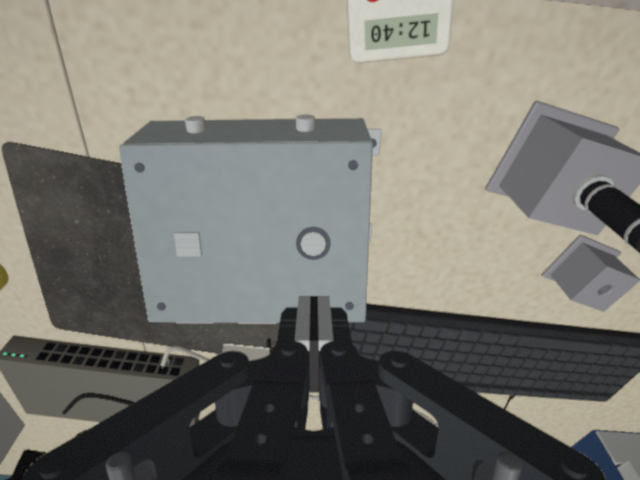

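The wrist view shows the lid shut, with the tab behind the rim. The stud is at (313,243), the square pad at (187,244) and the probe at right. I'll measure the lid plane and the stud.

Run:
```python
from h import *
z=np.load("w1.npz"); im=z["im"]; P=z["P"]; c=(z["K"],z["D"],z["W"])
X=np.concatenate([P[180:225,160:280].reshape(-1,3),P[260:290,160:270].reshape(-1,3),P[170:225,290:340].reshape(-1,3)]); X=X[np.isfinite(X).all(1)]
m=np.median(X,0); k=np.abs((X-m)@N)<.01; X=X[k]; m=X.mean(0); w,v=np.linalg.eigh(np.cov((X-m).T)); n=v[:,0]*np.sign(v[2,0]); print("n",n.round(4),"rms",w[0]**.5,"slope",np.arccos(n[2]),"N",N.round(4), "offset of plane vs model (mm)",(m-S)@N*1e3+2)
# stud
hsv=cv2.cvtColor(im,cv2.COLOR_RGB2HSV); g=cv2.cvtColor(im,cv2.COLOR_RGB2GRAY)[215:270,285:340]
_,b=cv2.threshold(g,0,255,cv2.THRESH_BINARY_INV+cv2.THRESH_OTSU)
cs,_=cv2.findContours(b,cv2.RETR_CCOMP,cv2.CHAIN_APPROX_NONE)
for q in cs:
    if cv2.contourArea(q)>150: print(cv2.contourArea(q),cv2.fitEllipse(q),cv2.boundingRect(q))
def onplane(uv,p0,nn):
    d,o=ray(c,uv); return o+d*(((p0-o)@nn)/(d@nn))[:,None]
print("S",S, "stud@(313,243)",onplane([(313.,243.)],m+.002*n,n), onplane([(313.,243.)],S,N))
# lid corners (plane at top)
print(onplane([(122,145),(367,141),(366,322),(147,322)],m,n).round(4))
print(delta(S+.065*N,ori(.3)))
```

```text
n [-0.2956 -0.0271  0.9549] rms 0.000646286329927745 slope 0.3013355773170229 N [-0.2945 -0.0251  0.9553] offset of plane vs model (mm) 0.7857976726186244
875.0 ((27.928035736083984, 27.793607711791992), (32.61043167114258, 34.22995376586914), 90.95515441894531) (11, 11, 35, 34)
506.0 ((27.749343872070312, 28.547367095947266), (24.90473747253418, 25.97319793701172), 97.64924621582031) (15, 16, 27, 26)
S [0.50440734 0.05689102 0.08052321] stud@(313,243) [[0.50247648 0.05536102 0.08083124]] [[0.50302829 0.05540384 0.0800591 ]]
[[ 0.4492 -0.077   0.0585]
 [ 0.4335  0.0851  0.0582]
 [ 0.5614  0.1015  0.0983]
 [ 0.577  -0.0688  0.0983]]
([-0.8, 1.0, 33.6], [-0.002, -0.002, 0.0])
```

Call:
play_rows(
  deltas=[
    [0,[-1,1,20],[0,0,0]],
    [0,[-1,1,34],[0,0,0]],
    [0,[-1,1,34],[0,0,0]],
  ],
)

```text
clock: 5.45
tcp_pos: [0.4848, 0.0543, 0.1405]
orientation: [-0.119, 2.845, 0.012]
contact_force: [0.0, 0.5, -0.3]
grip_width: -0.0003
```

```bash
cat >> h.py <<'E'
S=np.array([.5028,.0556,.0807])
PR=np.array([.4531,.2540,0])
E
python3 - <<'E'
from h import *
o=r.get_obs(); print(o["joints"].round(3),delta([.5044-.065*.2945,.0569-.0016,.0805+.065*.955],ori(.3)))
for p in ([.46,.15,.22],PR+[0,0,.2]): print(delta(p,ori(0)))
E
```

```text
[-0.616  0.17   0.371  2.313 -0.019  0.381  1.413] ([-1.1, 0.9, -1.8], [-0.004, -0.006, -0.001])
([-7.0, 97.1, -81.3], [-0.004, 0.294, -0.001])
([-3.0, 201.4, -62.1], [-0.004, 0.294, -0.001])
```

Call:
play_rows(
  deltas=[
    [0,[0,0,-40],[0,0.06,0]],
    [0,[-3,40,-72],[0,0.2,0]],
    [85,[-3,100,-72],[0,0.294,0]],
    [85,[-3,150,-72],[0,0.294,0]],
    [85,[-3,201,-67],[0,0.294,0]],
    [85,[-3,201,-62],[0,0.294,0]],
    [85,[-3,201,-62],[0,0.294,0]],
  ],
)

```text
clock: 6.32
tcp_pos: [0.453, 0.2525, 0.1995]
orientation: [0.129, -3.138, 0.009]
contact_force: [0.7, -1.4, -0.5]
grip_width: 0.0848
```

Run:
```python
from h import *
o=r.get_obs(); print(o["joints"].round(3),abs(o["qvel"]).max())
c,im,de,P=grab("wrist","wrist2.png"); np.savez("w2.npz",im=im,P=P,K=c[0],D=c[1],W=c[2])
X=P.reshape(-1,3); k=np.linalg.norm(X[:,:2]-PR[:2],axis=1)<.025
for z0,z1 in((.121,.13),(.07,.115)):
    Y=X[k&(X[:,2]>z0)&(X[:,2]<z1)]; print(len(Y),Y.mean(0).round(4),Y.min(0).round(4),Y.max(0).round(4))
    if len(Y): print(cv2.minEnclosingCircle(Y[:,:2].astype(np.float32)))
k=np.linalg.norm(X[:,:2]-PR[:2],axis=1)<.06
Y=X[k&(X[:,2]>.05)&(X[:,2]<.066)]; print("stand",cv2.minAreaRect(Y[:,:2].astype(np.float32)),np.median(Y[:,2]))
```

```text
[-0.86   0.26   0.271  1.973 -0.081  0.923  1.105] 0.019399121470561363
783 [0.452  0.2523 0.1255] [0.4428 0.2421 0.1211] [0.4623 0.263  0.1287]
((0.4531842768192291, 0.2523197829723358), 0.010943550616502762)
489 [0.4449 0.2516 0.0943] [0.4422 0.2412 0.0701] [0.4562 0.2629 0.115 ]
((0.4524545669555664, 0.25200921297073364), 0.011272124014794827)
stand ((0.45353785157203674, 0.2523438632488251), (0.06408873200416565, 0.06455834954977036), 80.66648864746094) 0.06044421675391229
```

View pics/wrist2.png

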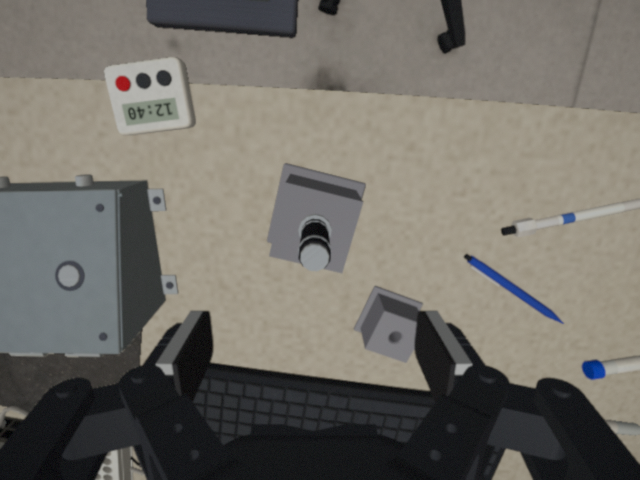

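The probe stands centred under the open fingers, with the cap at (314,257), at about (0.453, 0.252). I'll descend and grip.

Call:
play_rows(
  deltas=[
    [85,[0,0,45],[0,0,0]],
    [85,[0,0,90],[0,0,0]],
    [85,[0,0,123],[0,0,0]],
    [85,[0,0,123],[0,0,0]],
    [20,[0,0,123],[0,0,0]],
    [0,[0,0,123],[0,0,0]],
    [0,[0,0,123],[0,0,0]],
    [0,[0,0,123],[0,0,0]],
  ],
  squeeze=60,
)

```text
clock: 7.38
tcp_pos: [0.4537, 0.2517, 0.0777]
orientation: [-0.128, 3.138, -0.007]
contact_force: [-0.6, -1.2, 5.9]
grip_width: 0.0204
```

Call:
play_rows(
  deltas=[
    [0,[0,0,-15],[0,0,0]],
    [0,[0,0,-40],[0,0,0]],
    [0,[0,0,-70],[0,0,0]],
    [0,[0,0,-100],[0,0,0]],
    [0,[0,0,-120],[0,0,0]],
    [0,[0,0,-120],[0,0,0]],
    [0,[0,0,-120],[0,0,0]],
  ],
)

```text
clock: 8.25
tcp_pos: [0.4531, 0.2519, 0.1973]
orientation: [0.128, -3.139, 0.007]
contact_force: [-1.0, -0.3, -2.2]
grip_width: 0.0206
```

Run:
```python
from h import *
o=r.get_obs(); print(o["joints"].round(3),abs(o["qvel"]).max(),o["contact_force"],o["moment"])
c,im,de,P=grab("scene","scene3.png"); np.savez("s3.npz",im=im,P=P)
T=o["tcp_pos"]; X=P.reshape(-1,3)
uv=cv2.projectPoints(np.array([T-[0,0,.07]]),np.array(r.camera_model("scene")["rvec"],float),np.array(r.camera_model("scene")["tvec"],float),c[0],c[1])[0].ravel(); print(uv)
u,v=uv.astype(int); cv2.imwrite("pics/scene3c.png",cv2.resize(im[v-70:v+50,u-60:u+60,::-1],None,fx=4,fy=4,interpolation=cv2.INTER_CUBIC)); print(u,v)
```

```text
[-0.864  0.262  0.278  1.976 -0.085  0.917  1.108] 0.015682098690549262 [-0.97240933 -0.34598768 -2.20525895] [ 0.04848907 -0.01187221 -0.00131647]
[293.13291131 313.6786314 ]
293 313
```

View pics/scene3c.png

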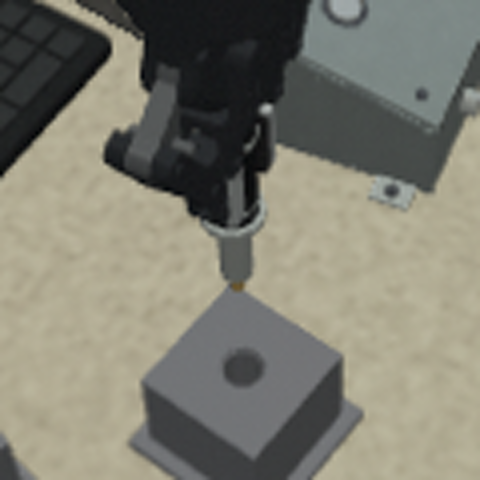

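The crop shows the probe upright in the gripper, clear of the stand, with the brass tip at full-frame pixel (292,315). That agrees with the predicted tip position to about 1 px. Next is a hover above the stud.

Run:
```python
from h import *
print(delta(S+(.0717+.02)*N,ori(.3)))
```

```text
([-6.7, -199.6, 29.6], [-0.006, -0.301, -0.003])
```

Call:
play_rows(
  deltas=[
    [0,[0,-45,-10],[0,0,0]],
    [0,[0,-95,-10],[0,-0.1,0]],
    [0,[-4,-145,-5],[0,-0.2,0]],
    [0,[-7,-185,10],[0,-0.3,0]],
    [0,[-7,-199,25],[-0.003,-0.301,-0.002]],
    [0,[-7,-199,30],[-0.006,-0.301,-0.003]],
    [0,[-7,-199,30],[-0.006,-0.301,-0.003]],
    [0,[-7,-199,30],[-0.006,-0.301,-0.003]],
  ],
)

```text
clock: 9.3
tcp_pos: [0.4766, 0.055, 0.1683]
orientation: [-0.123, 2.839, 0.019]
contact_force: [0.2, 0.6, -1.1]
grip_width: 0.0205
```

Run:
```python
from h import *
o=r.get_obs(); print(o["joints"].round(3),abs(o["qvel"]).max(),o["contact_force"],delta(S+(.0717+.02)*N,ori(.3)))
c,im,de,P=grab("wrist","wrist4.png"); np.savez("w4.npz",im=im,P=P,K=c[0],D=c[1],W=c[2])
A=R.from_rotvec(o["orientation"]).as_matrix(); W=np.linalg.inv(c[2])
pr=lambda X: cv2.projectPoints(np.array([X]),W[:3,:3],W[:3,3],c[0],c[1])[0].ravel()
print("tip pred",pr(o["tcp_pos"]+A[:,2]*.0717),"stud pred",pr(S))
C=im[180:300,240:400]; cv2.imwrite("pics/wrist4c.png",cv2.resize(C[:,:,::-1],None,fx=5,fy=5,interpolation=cv2.INTER_CUBIC))
```

```text
[-0.666  0.094  0.409  2.31   0.034  0.45   1.364] 0.004778231914906094 [ 0.19842112  0.59727559 -1.13452482] ([0.9, -1.6, -0.3], [0.001, 0.0, 0.002])
tip pred [313.93301288 257.65195773] stud pred [311.55705933 246.26219806]
```

View pics/wrist4c.png

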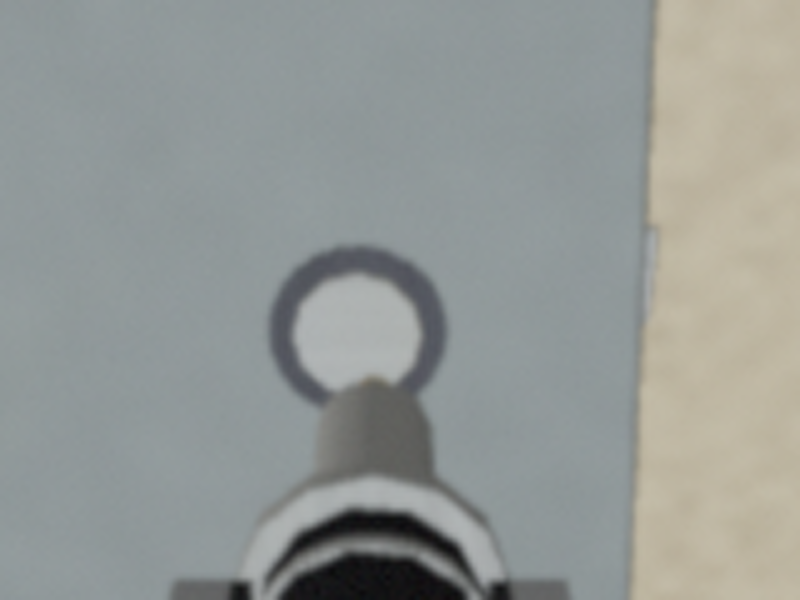

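The stud is seen at (311.6,246.4), which matches its prediction. The probe axis is about 2 mm to the left (+y) of the stud. I'll correct that while approaching, then use force feedback.

Call:
play_rows(
  deltas=[
    [0,[1.2,-2,4],[0,0,0]],
    [0,[1.2,-2,10],[0,0,0]],
    [0,[1.2,-2,14],[0,0,0]],
    [0,[1.2,-2,14],[0,0,0]],
    [0,[1.2,-2,14],[0,0,0]],
  ],
)

```text
clock: 9.98
tcp_pos: [0.4798, 0.0531, 0.1546]
orientation: [-0.123, 2.839, 0.019]
contact_force: [0.4, -0.1, -1.7]
grip_width: 0.0209
```

```bash
cat > chk.py <<'E'
from h import *
import sys
F=[]
for i in range(4):
    c,im,de,P=grab("wrist"); F.append(r.get_obs()["contact_force"])
F=np.array(F); o=r.get_obs(); A=R.from_rotvec(o["orientation"]).as_matrix()
print("F.N",(F@N).round(2),"mean",F.mean(0).round(2)); 
print("tip rel S along x,y,z tool (mm)",(A.T@(o["tcp_pos"]+A[:,2]*.0717-S)*1e3).round(2),"ang",np.arccos(-A[:,2]@N),o["clock"])
cv2.imwrite("pics/"+sys.argv[1],cv2.resize(im[180:300,240:400,::-1],None,fx=4,fy=4,interpolation=cv2.INTER_CUBIC))
E
python3 chk.py w5.png
```

```text
F.N [-0.64 -1.44 -0.63 -0.9 ] mean [ 0.08  0.03 -0.92]
tip rel S along x,y,z tool (mm) [ 0.17 -0.39 -5.88] ang 0.0012904380525744538 10.175
```

View pics/w5.png

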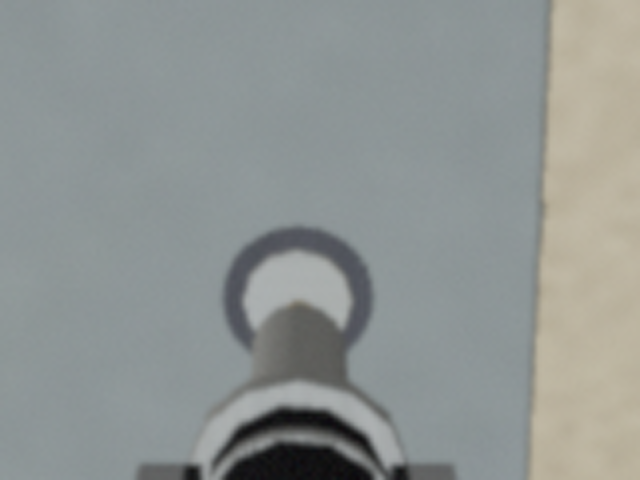

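The tip is aligned sideways: the sleeve is at crop x 299 and the stud centre at 298. I'll press in small steps.

Call:
play_rows(
  deltas=[
    [0,[0,0,2],[0,0,0]],
    [0,[0,0,4],[0,0,0]],
    [0,[0,0,6],[0,0,0]],
    [0,[0,0,7.5],[0,0,0]],
    [0,[0,0,9],[0,0,0]],
    [0,[0,0,9],[0,0,0]],
    [0,[0,0,9],[0,0,0]],
  ],
)

```text
clock: 11.05
tcp_pos: [0.4825, 0.0534, 0.1462]
orientation: [-0.123, 2.838, 0.019]
contact_force: [-1.2, 0.4, 0.6]
grip_width: 0.0206
```

```bash
python3 chk.py w6.png
python3 - <<'E'
from h import *
c,im,de,P=grab("scene")
m=r.camera_model("scene"); u,v=cv2.projectPoints(np.array([S]),np.array(m["rvec"],float),np.array(m["tvec"],float),c[0],c[1])[0].ravel(); print(u,v)
u,v=int(u),int(v); print(u-30,v-35); cv2.imwrite("pics/scene6c.png",cv2.resize(im[v-35:v+25,u-30:u+30,::-1],None,fx=9,fy=9,interpolation=cv2.INTER_CUBIC))
E
```

```text
F.N [ 0.04 -0.33  0.22  0.93] mean [-0.6  -0.1   0.04]
tip rel S along x,y,z tool (mm) [ 0.1  -0.38  3.07] ang 0.0014017775168655205 11.25
320.0125400250483 243.7456318834214
290 208
```

View pics/scene6c.png

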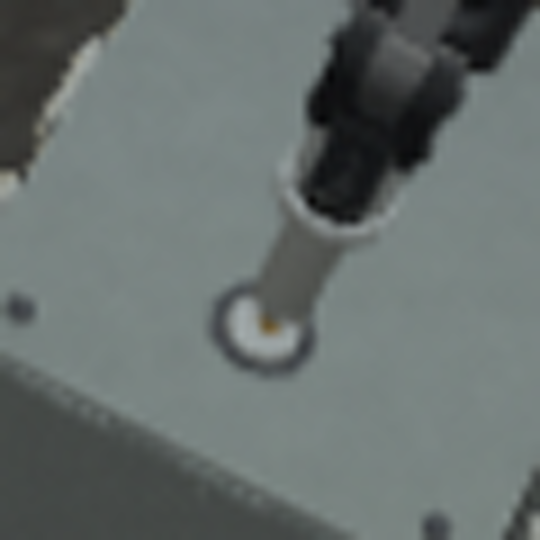

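The tip sits on the stud's middle: tip at crop (270,326), stud centre at (265,331), about 1 mm off. The force rise is about 1.1 N (1.9 mm), while geometry says 3 mm, so I'll go 2.5 mm further.

Call:
play_rows(
  deltas=[
    [0,[0,0,1],[0,0,0]],
    [0,[0,0,2],[0,0,0]],
    [0,[0,0,2.5],[0,0,0]],
    [0,[0,0,2.5],[0,0,0]],
    [0,[0,0,2.5],[0,0,0]],
    [0,[0,0,2.5],[0,0,0]],
  ],
)

```text
clock: 12.05
tcp_pos: [0.4832, 0.0535, 0.1438]
orientation: [-0.123, 2.838, 0.019]
contact_force: [-1.2, -0.9, 1.6]
grip_width: 0.0209
```

```bash
python3 chk.py w7.png; python3 chk.py w8.png; python3 -c "
from h import *
c,im,de,P=grab('wrist'); o=r.get_obs(); print(abs(o['qvel']).max(),o['grip_width'])
X=np.concatenate([P[170:215,150:270].reshape(-1,3),P[150:200,290:340].reshape(-1,3)]); d=(X-S)@N*1e3; k=abs(d)<15; Y=X[k]; w,v=np.linalg.eigh(np.cov((Y-Y.mean(0)).T)); print('lid',k.mean(),np.median(d[k]),np.arccos(abs(v[2,0])))"
```

```text
F.N [1.16 1.54 1.18 1.31] mean [-1.15  0.36  1.01]
tip rel S along x,y,z tool (mm) [ 0.07 -0.38  5.57] ang 0.0014422894460086526 12.25
F.N [2.72 1.37 1.92 2.05] mean [-1.21 -0.01  1.74]
tip rel S along x,y,z tool (mm) [ 0.04 -0.36  5.56] ang 0.001479955801033307 12.45
0.00230010817659328 0.020522443806432467
lid 0.9949367088607595 -1.946998568862695 0.30009727083435084
```

```bash
python3 -c "
from bench import r
print(r.hand_in())"
```

```text
the job is handed in; nothing more can be done
None
```

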